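# Index a print bed three clicks past the red dot and close up a printing block

## Task

Turn the print bed until its green pointer sits clicked in exactly three clicks clockwise (seen from above) past the red dot. Then lay the yellow printing block flat on the bed, long side along the steel fence, and slide it fully home: flat against the fence and against the end stop with no gap, the bed still on its click. Leave the blue block and the ink jar where they are.

Things in the scene. Friction and masses are not known exactly. Their poses are not given: they have to be found in the camera images.
- press_base: Grey round base plate, 316 mm across, 18 mm thick, fixed to the table; origin at the centre of its underside on the table, on the swivel axis. A dark block with a brass sprung ball, 176 mm out on its own -y side and 44 mm high, makes the clicks.
- bed: Aluminium swivel bed, 248 mm across its lobed rim, flat top 40 mm above the table. Origin on its vertical swivel axis, at table height. Clicks in every 15 degrees; passing a click takes 0.7 to 1.1 Nm; let go between clicks, it springs into the nearer one. A 90 x 50 mm block that is fully home has its centre on the axis, 14 mm above the bed top, long side along the bed's x.
- fence_face (a point): Middle of the flat face of the dark steel fence on the bed: the face is the plane y = +25 mm of the bed, looking to the bed's -y, from x = -55 to +60 mm, 30 mm high above the bed top; the fence is 18 mm thick. The point is 15 mm above the bed top.
- stop_face (a point): Middle of the flat face of the dark steel end stop on the bed: the plane x = +45 mm of the bed, looking to the bed's -x, from y = -25 to +25 mm, 30 mm high, 15 mm thick; it joins the fence in a corner. The bed's -x and -y sides are open. The point is 15 mm above the bed top.
- handle (a point): Point on the axis of the upright black handle post (24 mm diameter, 60 mm tall, its top 100 mm above the table) fixed on the bed 86 mm from the swivel axis on the bed's +y side; the point is 35 mm above the bed top, 75 mm above the table.
- pointer (a point): Tip of the green pointer stripe on the bed's rim, 125 mm from the swivel axis on the bed's +y side, next to the handle.
- three_back (a point): An unmarked point that turns with the bed, 142 mm from the swivel axis and 45 degrees (three clicks) counter-clockwise of the pointer. It lies over the red dot when the bed is set as asked.
- red_dot: Red disc, 22 mm across and 3 mm thick, on top of the base plate, 142 mm from the swivel axis just outside the bed's rim. A blue and a yellow disc like it lie on the same circle, 30 or 60 degrees from it; which is where changes. All of them lie clockwise of the pointer's start or near it, and the bed has to turn clockwise.
- yellow_block_center (a point): Centre of the loose yellow-topped aluminium printing block, 90 x 50 x 28 mm (its x, y, z), about 0.32 kg, lying flat on the table at the start. Either long side may go against the fence.
- yellow_block: The same block; origin at the centre of its underside. It takes 2 to 4 N to slide on the bed.
- blue_block_center (a point): Centre of a blue-topped block of the same size, lying near the yellow one; leave it.
- ink_jar: Ink jar with red cap, 72 mm across, 75 mm tall; origin at its foot. Leave it.

How it is judged (in metres and radians):
On the way, in this order (a step that is already met when the one before it is completed fails the run):
1. the bed is clicked in three clicks clockwise past the red dot (horizontal distance between three_back and red_dot below 0.008 m and angular speed of bed below 0.1 rad/s), for 0.3 s.
2. the yellow block lies on the bed, home against fence and end stop (x of yellow_block_center in the frame of bed between -0.002 and 0.003 m and y of yellow_block_center in the frame of bed between -0.002 and 0.003 m and z of yellow_block_center in the frame of bed between 0.05 and 0.058 m and angle between the x axis of yellow_block_center and the x axis of bed, either way round below 0.035 rad), for 0.2 s.
At the end, for the whole second after the job is handed in: The bed rests three clicks (45 degrees) clockwise past the red dot, within 8 mm at the dot circle. The yellow block lies flat and still on the bed, its centre within 2 mm of home against both fence and end stop, parallel to the fence within 2 degrees (all of step 1 and all of step 2 and linear speed of yellow_block below 0.02 m/s); the robot touches nothing.
It fails at once if the blue block or the ink jar is moved by more than 30 mm (distance of any of blue_block_center, ink_jar from where it was at the start of the episode above 0.03 m).
It also fails if it takes over 72 s, if anything falls off the work surface, if the arm or the gripper's body presses on something with over 40 N, if the wrist force passes 120 N, or if a joint passes its speed limit or range.

## Robot

A 6-joint arm with a two-finger parallel gripper is mounted at the origin on the work surface. World frame = base frame: x ahead of the robot, y to its left, z up, the work surface at z = 0. Lengths are in mm, angles in degrees, forces in N, time in s.
With the tool pointing down it reaches from about 250 to 800 mm from the base axis. Payload 8.5 kg.
Tool frame: the origin (TCP) lies at the very end of the fingers, on their centre line; the grasp point (between the pads) lies bot.grip_point_offset behind it (bot.grip_point_offset is the distance from the TCP to the grasp point, in mm); x points along the fingers, z is the direction in which the jaws open and shut, and the axes are right-handed (so a half turn about x gives the same grasp; the last joint's range is limited). The gripper opens to 85 mm and grips with 20 to 120 N. Pads are 22 mm wide; open, the fingers measure 114 mm over their backs; the gripper's body (76 mm by 85 mm) begins 54 mm behind the grasp point. The pads swing forward as they close: fully open they stand 13 mm farther back than shut.
Start: joints at [-65.317, 13.648, -0.773, 75.585, 0, 90], TCP at [219.219, -476.993, 231.276] pointing down, gripper open.
Joint ranges: [-152.45, 152.45], [-59.26, 108.67], [-65.41, 83.53], [-104.44, 129.93], [-82.83, 76.93], [-180, 180]. Speed limits (degrees/s): [127.2, 127.2, 159.86, 180, 180, 180].

## Interface

Orientations are given as [roll, pitch, yaw] about the fixed x, y, z axes, in that order (R = Rz(yaw) Ry(pitch) Rx(roll)).
In Python, from cell import bot gives the robot as it stands.
- The arm moves only by the tool move_arm, never from a script. Its argument "commands" is one flat list of numbers, 7 for each row, row after row: the opening, from -1 (shut) to 1 (fully open), so that 0 is half open, then the shift along the tool's x, y, z in mm, then the turn, a rotation vector about the tool's x, y, z in rad. In form: [jaw, tx, ty, tz, rx, ry, rz, jaw, tx, ty, tz, rx, ry, rz, ...]. A call has 1 to 20 rows; each row is the pose to reach, as a shift and turn from the pose measured when the call began, along the tool's axes at that moment; what a row does not reach only later rows make up. A row lasts 1/8 s, in which the tool goes at most 62.5 mm and 10.7 degrees, less where a joint would pass 70% of its speed; a pose out of reach is approached as far as the arm can. A call with a gripper value outside its range is refused whole. The fingers move at their own pace and stop on an object; "grip_force" is the grip in N (left out, the last holds). Time passes only in rows, so rows that repeat a pose let the fingers close. It gives the time, the measured TCP pose, the force and the opening at its end, in the units of the state.
- bot.get_obs(): the state, without advancing time (a new reading comes with each control period).
- bot.read_camera(name): name is "scene" or "top" or "wrist"; returns the picture (384x512x3 uint8, blue, green, red); there is no depth.
- bot.get_calibration(name): a dict with "mtx" (3x3 intrinsics, pixels), "k1" (the pictures are not rectified: a ray, as slopes to the right and down, at radius r is drawn at 1 + k1 r^2 times it, then the intrinsics apply), "rvec" (rotation vector, rad) and "tvec" (3), from world to camera coordinates, as OpenCV has them; the wrist camera has in their place "hand_eye" (4x4, takes a point from camera to tool coordinates, whose origin is the TCP and whose axes are the tool frame's). Camera axes: x right, y down, z forward; pixel columns grow to the right and rows downward; lengths in mm; the calibration is good to about 2 mm. A picture is of the moment at which its call begins: read the wrist's pose just before it. get_calibration takes no time and is no camera call.
- bot.hand_in(): hands the job in, once; it reports no verdict.
The state is a dict: "clock": time; "joint_pos": joint angles; "dq": joint speeds; "joint_efforts": joint torques, N m; "tool_pos": TCP position; "ee_rot": TCP orientation; "force": force on the tool from outside, world axes, zero at the start; "ft_torque": the same for the moment, N m; "finger_gap": finger opening in mm.
Only numpy, scipy, OpenCV 4.12 (cv2) and the standard library are available. Lean on these libraries where they do the work, as an engineer would, in place of code of your own. Each camera call takes 0.05 s, during which the arm holds its last target.

## Working session

There is one attempt and no reset: what is moved stays moved. The work goes in short steps, Python scripts to look and compute and a tool call to move; the robot and the scene stay as the last step left them, time stands still between calls to the robot, and variables do not carry over. Pictures are saved under pics/ and viewed, and the job is handed in when it is done.

Besides the shell and the picture viewer there is one more tool, called as name(argument=value, ...) on one line, values as JSON. move_arm: Moves the arm, as the interface text tells. Its arguments: {"type":"object","properties":{"commands":{"type":"array","items":{"type":"number"}},"grip_force":{"type":"number"}},"required":["commands"]}

```bash
ls; mkdir -p pics; python3 - <<'E'
from cell import bot
import cv2
print(bot.get_obs(), bot.grip_point_offset)
for n in("scene","top"):
    cv2.imwrite(f"pics/{n}0.png",bot.read_camera(n)); print(n,bot.get_calibration(n))
print(bot.get_calibration("wrist"))
E
```

```text
pics
{'clock': 0.0, 'joint_pos': array([-6.53184599e+01,  1.36804527e+01, -8.16988458e-01,  7.55845364e+01,
        8.14817938e-04,  9.00026859e+01]), 'dq': array([ 0.00617982,  0.04820602,  0.02073192,  0.04242927, -0.02811857,
        0.01124414]), 'joint_efforts': array([ 8.63330461e-04, -5.38792026e+01,  3.46436334e+01,  1.84431783e-02,
        1.40418406e-04,  4.15748246e-06]), 'tool_pos': array([ 219.05574961, -476.65538206,  230.68193415]), 'ee_rot': array([179.43321276,  89.91801832, 114.11206634]), 'force': array([ 0.23250041, -0.56060648, -0.0278883 ]), 'ft_torque': array([ 0.00274612,  0.02478415, -0.02161867]), 'finger_gap': 85.45385708380857} 18.700000000000003
scene {'mtx': array([[492.42871426,   0.        , 259.67748503],
       [  0.        , 492.42871426, 194.44481762],
       [  0.        ,   0.        ,   1.        ]]), 'k1': -0.047895396273163145, 'rvec': array([ 1.24300231,  2.44969171, -0.76857508]), 'tvec': array([ 347.55174496, -272.76716678, 1432.24644672])}
top {'mtx': array([[466.29043699,   0.        , 255.1593884 ],
       [  0.        , 466.29043699, 196.22665303],
       [  0.        ,   0.        ,   1.        ]]), 'k1': -0.1425433829013815, 'rvec': array([ 2.17523497, -2.12153116,  0.12914441]), 'tvec': array([ -38.23395886,  540.62464063, 1077.07703481])}
{'mtx': array([[283.27068669,   0.        , 253.87667004],
       [  0.        , 283.27068669, 193.68041256],
       [  0.        ,   0.        ,   1.        ]]), 'k1': -0.07056483011015956, 'hand_eye': array([[-3.98900241e-04, -2.79653955e-01,  9.60100779e-01,
        -1.42690481e+02],
       [-3.63822288e-04, -9.60100752e-01, -2.79654098e-01,
         7.01925867e+01],
       [ 9.99999854e-01, -4.60860149e-04,  2.81240080e-04,
         2.56079797e-01],
       [ 0.00000000e+00,  0.00000000e+00,  0.00000000e+00,
         1.00000000e+00]])}
```

View pics/top0.png

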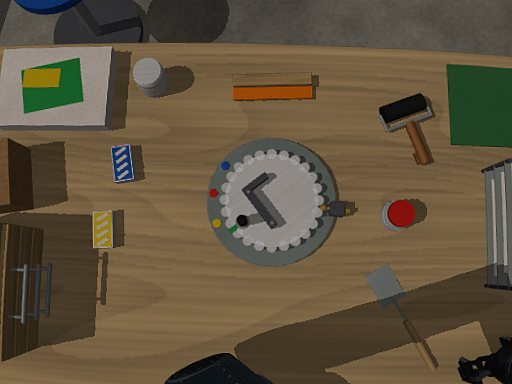

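View pics/scene0.png

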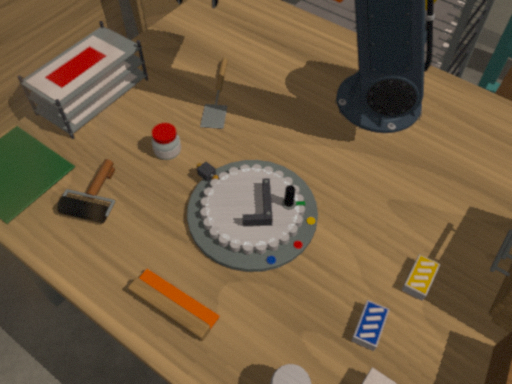

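The top view shows the yellow block at about (103,229), blue block at (122,163), bed centre near (272,202), green pointer (235,229), red dot (213,193), and the yellow and blue dots at (217,223) and (226,166). The jar is at (401,213).

```bash
cat > h.py <<'E'
import numpy as np, cv2
from cell import bot
from scipy.spatial.transform import Rotation as R
def ray(n,px,T=None):
    c=bot.get_calibration(n); K=c['mtx']
    d=np.array([c['k1'],0,0,0,0])
    p=cv2.undistortPoints(np.array(px,float).reshape(-1,1,2),K,d,None,None,None) if False else cv2.undistortPointsIter(np.array(px,float).reshape(-1,1,2),K,d,None,None,(3,100,1e-10))
    p=np.c_[p[:,0],np.ones(len(p))]
    if n=='wrist':
        M=T@c['hand_eye']; return M[:3,3],p@M[:3,:3].T
    Rm=cv2.Rodrigues(c['rvec'])[0]
    return -Rm.T@c['tvec'], p@Rm
def toplane(n,px,z,T=None):
    o,d=ray(n,px,T); return o+d*((z-o[2])/d[:,2])[:,None]
def tcpT(o=None):
    o=o or bot.get_obs(); T=np.eye(4); T[:3,:3]=R.from_euler('xyz',o['ee_rot'],degrees=True).as_matrix(); T[:3,3]=o['tool_pos']; return T
def blobs(im,lo,hi,amin=15):
    h=cv2.cvtColor(im,cv2.COLOR_BGR2HSV); m=cv2.inRange(h,np.array(lo),np.array(hi))
    n,l,s,c=cv2.connectedComponentsWithStats(m)
    return [(c[i].round(1).tolist(),int(s[i,4]),s[i,:4].tolist()) for i in range(1,n) if s[i,4]>=amin],m
def tobot(w): # world vector -> tool axes
    return tcpT()[:3,:3].T@np.array(w)
C={'red':((0,150,110),(6,255,255)),'yel':((22,150,110),(32,255,255)),'blu':((100,150,80),(125,255,255)),'grn':((50,120,60),(85,255,255))}
E
python3 - <<'E'
from h import *
for n in('top','scene'):
    im=cv2.imread(f'pics/{n}0.png')
    for k,z in(('red',21),('yel',21),('blu',21),('grn',40)):
        for c,a,b in blobs(im,*C[k],8)[0]: 
            print(n,k,c,a,b,toplane(n,[c],z)[0].round(1), toplane(n,[c],28)[0].round(1))
im=cv2.imread('pics/top0.png')
cv2.imwrite('pics/topz.png',cv2.resize(im[120:280,80:350],None,fx=2.9,fy=2.9,interpolation=cv2.INTER_CUBIC))
E
```

```text
top red [213.0, 192.6] 55 [209, 189, 9, 8] [549.7  77.9  21. ] [548.7  77.1  28. ]
top red [401.5, 213.2] 534 [389, 201, 26, 26] [ 510.3 -381.6   21. ] [ 509.6 -379.5   28. ]
top yel [41.1, 77.5] 641 [23, 69, 38, 18] [844.3 546.1  21. ] [841.5 542.5  28. ]
top yel [102.1, 229.2] 387 [94, 212, 18, 35] [453.  347.1  21. ] [452.6 344.6  28. ]
top yel [216.4, 222.8] 58 [213, 219, 8, 9] [476.6  67.   21. ] [476.1  66.3  28. ]
top blu [40.2, 3.2] 346 [14, 0, 56, 9] [1064.1  580.1   21. ] [1059.9  576.2   28. ]
top blu [121.9, 162.9] 336 [112, 146, 20, 35] [618.5 307.7  21. ] [617.1 305.6  28. ]
top blu [225.1, 165.3] 52 [221, 162, 9, 8] [617.7  50.8  21. ] [616.3  50.3  28. ]
top grn [55.9, 88.3] 1818 [23, 58, 60, 55] [806.6 491.6  40. ] [811.1 497.4  28. ]
top grn [480.2, 105.1] 4889 [447, 64, 65, 83] [ 787.8 -589.4   40. ] [ 792.  -595.4   28. ]
top grn [22.3, 74.8] 16 [22, 70, 2, 12] [845.3 590.5  40. ] [850.2 597.4  28. ]
top grn [232.7, 228.5] 38 [229, 225, 9, 9] [462.8  26.2  40. ] [463.5  26.9  28. ]
scene red [75.0, 66.6] 930 [46, 47, 59, 40] [ 438.8 -799.5   21. ] [ 443.2 -791.5  
[... 630 characters left out ...]
rn [23.5, 143.1] 8 [20, 142, 8, 4] [ 734.2 -657.7   40. ] [ 730.1 -669.9   28. ]
scene grn [31.4, 149.7] 18 [29, 146, 7, 9] [ 736.5 -622.7   40. ] [ 732.4 -634.5   28. ]
scene grn [41.3, 149.7] 17 [39, 146, 6, 8] [ 721.1 -601.9   40. ] [ 716.9 -613.4   28. ]
scene grn [53.4, 167.3] 443 [32, 154, 41, 30] [ 740.8 -531.3   40. ] [ 736.8 -541.9   28. ]
scene grn [37.6, 187.7] 38 [33, 182, 9, 13] [ 806.  -513.1   40. ] [ 802.8 -523.5   28. ]
scene grn [45.3, 184.1] 11 [44, 182, 5, 5] [ 787.5 -506.5   40. ] [ 784.1 -516.8   28. ]
scene grn [300.5, 203.0] 24 [297, 202, 8, 3] [463.1  25.5  40. ] [455.6  21.8  28. ]
scene grn [5.0, 211.1] 9 [4, 208, 3, 6] [ 897.  -521.4   40. ] [ 894.9 -531.9   28. ]
```

View pics/topz.png

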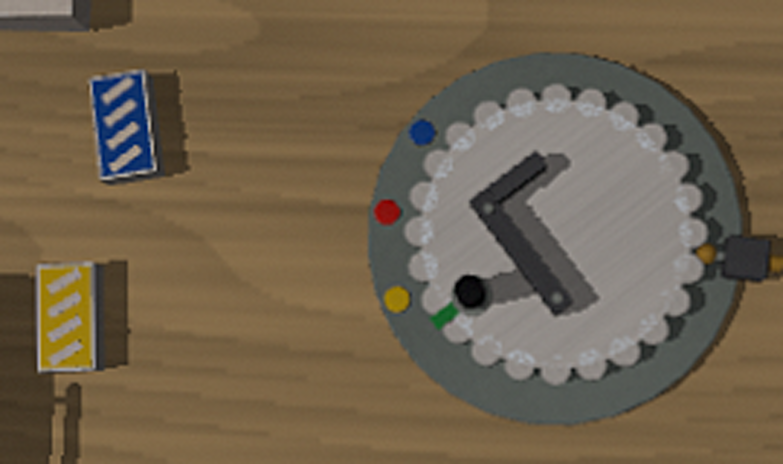

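```bash
python3 - <<'E'
from h import *
from scipy.optimize import least_squares
D={'red':[(549.7,77.9),(551.3,77.1)],'yel':[(476.6,67),(478.6,66.1)],'blu':[(617.7,50.8),(619.7,50.1)]}
P={k:np.mean(v,0) for k,v in D.items()}; print(P)
r=least_squares(lambda c:[np.hypot(*(p-c))-142 for p in P.values()],[530,-60]); c=r.x; print(c,r.fun)
for k,p in P.items(): print(k,np.degrees(np.arctan2(*(p-c)[::-1])))
g=np.array([463,25.9]); print('ptr',np.degrees(np.arctan2(*(g-c)[::-1])),np.hypot(*(g-c)))
# base plate contour from both images by handle: black top
im=cv2.imread('pics/top0.png')
h=cv2.cvtColor(im,cv2.COLOR_BGR2HSV)
m=cv2.inRange(im,(0,0,0),(22,22,22)); 
n,l,s,cc=cv2.connectedComponentsWithStats(m)
for i in range(1,n):
    if 20<s[i,4]<300 : print(cc[i],s[i],toplane('top',[cc[i]],100)[0])
# block rectangles
for nme in('yel','blu'):
    _,m=blobs(im,*C[nme]); m[:, :80]=0; m[:,140:]=0; m[:140]=0
    pts=cv2.findNonZero(m); pl=toplane('top',pts.reshape(-1,2),28)[:,:2]
    rc=cv2.minAreaRect(pl.astype(np.float32)); print(nme,rc)
ims=cv2.imread('pics/scene0.png')
for nme in('yel','blu'):
    _,m=blobs(ims,*C[nme]); m[:, :350]=0; m[:240]=0
    pts=cv2.findNonZero(m); pl=toplane('scene',pts.reshape(-1,2),28)[:,:2]
    rc=cv2.minAreaRect(pl.astype(np.float32)); print(nme,rc)
E
```

```text
{'red': array([550.5,  77.5]), 'yel': array([477.6 ,  66.55]), 'blu': array([618.7 ,  50.45])}
[534.21442536 -63.63258   ] [ 0.06908558 -0.03980384 -0.03997964]
red 83.41763620756012
yel 113.50348979467674
blu 53.47764405704465
ptr 128.49882237595844 114.4009495613925
[140.90243902  31.3902439 ] [139  19   4  23  41] [930.43874614 262.69428939 100.        ]
[241.71264368 220.08045977] [237 215  10  11  87] [478.47361702   3.10602219 100.        ]
[492.58333333 286.25      ] [489 285   8   4  24] [ 338.89412912 -572.69379944  100.        ]
[502.62962963 287.11111111] [498 286  10   4  27] [ 336.75162108 -597.77167691  100.        ]
yel ((453.40887451171875, 344.99951171875), (82.32821655273438, 42.68742752075195), 5.30180025100708)
blu ((618.00048828125, 306.2629699707031), (81.9216079711914, 42.272220611572266), 11.232015609741211)
yel ((453.13922119140625, 343.1678161621094), (82.50012969970703, 42.27756881713867), 4.356328010559082)
blu ((618.401123046875, 304.73736572265625), (79.45758819580078, 39.33549499511719), 10.511338233947754)
```

Two views agree: swivel axis (534.2, -63.6), the dots 30° apart as stated, red at 83.4°, and pointer at 128.5°. The pointer goal is 38.4°, so the bed turns 90° clockwise. The yellow block is at (453, 344), long axis about 5° from x.

```bash
cat >> h.py <<'E'
CEN=np.array([534.2,-63.6])
def down(jaw): # R with tool x down, tool z at world angle jaw
    a=np.radians(jaw); z=np.array([np.cos(a),np.sin(a),0]); x=np.array([0,0,-1.]); return np.c_[x,np.cross(z,x),z]
def row(p,jaw):
    T=tcpT(); best=None
    for j in(jaw,jaw+180):
        rv=R.from_matrix(T[:3,:3].T@down(j)).as_rotvec()
        if best is None or np.linalg.norm(rv)<np.linalg.norm(best): best=rv
    o=bot.get_obs()
    print('sh',(T[:3,:3].T@(np.array(p)-T[:3,3])).round(1),'rv',best.round(3))
def st():
    o=bot.get_obs(); T=tcpT(o); print('t',o['clock'],'p',o['tool_pos'].round(1),'jaw',np.degrees(np.arctan2(T[1,2],T[0,2])).round(2),'tilt x',T[:3,0].round(3),'q',o['joint_pos'].round(1),'F',o['force'].round(1),'gap',o['finger_gap'].round(1))
E
python3 - <<'E'
from h import *
st(); print(tcpT().round(3))
row([480.7,3.7,120],38.5)
E
```

```text
Traceback (most recent call last):
  File "h.py", line 35, in st
    o=bot.get_obs(); T=tcpT(o); print('t',o['clock'],'p',o['tool_pos'].round(1),'jaw',np.degrees(np.arctan2(T[1,2],T[0,2])).round(2),'tilt x',T[:3,0].round(3),'q',o['joint_pos'].round(1),'F',o['force'].round(1),'gap',o['finger_gap'].round(1))
                                                                                                                                                                                                                         ^^^^^^^^^^^^^^^^^^^^^
AttributeError: 'float' object has no attribute 'round'
```

```bash
sed -i "s/o\['finger_gap'\].round(1)/round(o['finger_gap'],1)/" h.py
python3 - <<'E'
from h import *
st(); print(tcpT().round(3))
row([480.7,3.7,130],38.5)
E
```

```text
t 0.1 p [ 219.1 -476.7  230.7] jaw -65.32 tilt x [-0.001  0.001 -1.   ] q [-65.3  13.7  -0.8  75.6  -0.   90. ] F [0.1 0.1 0.2] gap 85.4
[[-1.00000e-03  9.09000e-01  4.18000e-01  2.19078e+02]
 [ 1.00000e-03  4.18000e-01 -9.09000e-01 -4.76715e+02]
 [-1.00000e+00 -0.00000e+00 -1.00000e-03  2.30733e+02]
 [ 0.00000e+00  0.00000e+00  0.00000e+00  1.00000e+00]]
sh [ 101.1  438.3 -327.1] rv [ 1.33e+00 -1.00e-03  1.00e-03]
```

```bash
python3 - <<'E'
s=open('h.py').read()
a=s.index("    T=tcpT(); best=None"); b=s.index("    o=bot.get_obs()\n    print('sh'")
s=s[:a]+'''    T=tcpT(); q1=np.degrees(np.arctan2(p[1],p[0])); cur=np.arctan2(T[1,2],T[0,2])
    for j in(jaw-360,jaw-180,jaw,jaw+180,jaw+360):
        q6=q1-j+90
        if -85<q6<=170:   # one grasp of the two
            rv=R.from_matrix(T[:3,:3].T@down(j)).as_rotvec(); print('jaw',j,'q6',q6,'rv',rv.round(3))
'''+s[b:].replace(",'rv',best.round(3)","")
open('h.py','w').write(s)
E
python3 - <<'E'
from h import *
row([480.7,3.7,150],38.5)
E
```

```text
jaw 38.5 q6 51.94100311582633 rv [-1.812e+00 -1.000e-03 -1.000e-03]
sh [  81.1  438.3 -327.2]
```

move_arm(commands=[1,81,438.3,-327.2,-1.812,0,0,1,81,438.3,-327.2,-1.812,0,0,1,81,438.3,-327.2,-1.812,0,0,1,81,438.3,-327.2,-1.812,0,0,1,81,438.3,-327.2,-1.812,0,0,1,81,438.3,-327.2,-1.812,0,0,1,81,438.3,-327.2,-1.812,0,0,1,81,438.3,-327.2,-1.812,0,0,1,81,438.3,-327.2,-1.812,0,0,1,81,438.3,-327.2,-1.812,0,0,1,81,438.3,-327.2,-1.812,0,0,1,81,438.3,-327.2,-1.812,0,0,1,81,438.3,-327.2,-1.812,0,0,1,81,438.3,-327.2,-1.812,0,0])

```text
clock: 1.85
tool_pos: [480.6, 3.2, 150.3]
ee_rot: [62.9, 89.9, 101.3]
force: [-0.2, 0.1, 0.7]
finger_gap: 85.3
```

```bash
python3 - <<'E'
from h import *
st()
cv2.imwrite('pics/w1.png',bot.read_camera('wrist'))
row([480.7,3.7,57],38.5)
E
```

```text
t 1.85 p [480.6   3.2 150.3] jaw 38.4 tilt x [-0.     0.001 -1.   ] q [  0.3  11.8 -15.5  62.7   0.1  51.9] F [-0.2  0.1  0.7] gap 85.3
jaw 38.5 q6 51.94100311582633 rv [-0.001  0.001 -0.001]
sh [93.3  0.2  0.3]
```

View pics/w1.png

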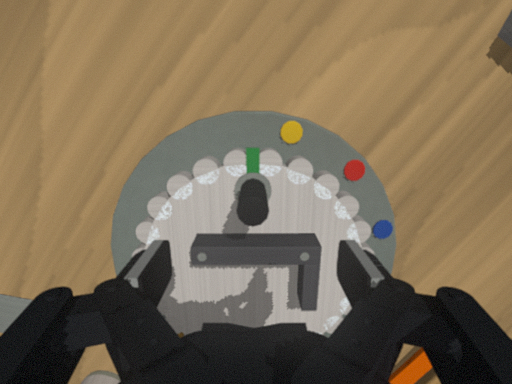

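The wrist view shows the post top around (253,208) and the pointer at (253,160), both centred between the jaws, with the fence below. I'll cross-check the post with a ray, then descend and close.

```bash
python3 - <<'E'
from h import *
print(toplane('wrist',[[253,209]],100,tcpT()),toplane('wrist',[[253,160],[354,170]],21,tcpT()),toplane('wrist',[[253,150]],40,tcpT()))
E
```

```text
[[477.51327614   4.87389723 100.        ]] [[463.27260625  22.41021144  21.        ]
 [547.21803869  76.66703225  21.        ]] [[455.80772098  31.95604932  40.        ]]
```

move_arm(commands=[1,40,0,0,0,0,0,1,80,0,0,0,0,0,1,93,0.2,0.3,0,0,0,1,93,0.2,0.3,0,0,0,-0.7,93,0.2,0.3,0,0,0,-0.7,93,0.2,0.3,0,0,0,-0.7,93,0.2,0.3,0,0,0,-0.7,93,0.2,0.3,0,0,0,-0.7,93,0.2,0.3,0,0,0,-0.7,93,0.2,0.3,0,0,0], grip_force=25)

```text
clock: 3.15
tool_pos: [479.9, 3.0, 57.9]
ee_rot: [167.6, 89.9, -154.0]
force: [-5.1, -4.2, 8.7]
finger_gap: 23.5
```

```bash
python3 - <<'E'
from h import *
st()
E
```

```text
t 3.15 p [479.9   3.   57.9] jaw 38.41 tilt x [-0.001 -0.001 -1.   ] q [  0.4  16.7 -24.1  49.3  -0.   52. ] F [-5.1 -4.2  8.7] gap 23.5
```

```bash
python3 -c "
import numpy as np
for k in range(1,19):
    t=np.radians(5*k); print([-0.7,0,round(86*(np.cos(t)-1),1),round(86*np.sin(t),1),round(t,3),0,0],end=',')"
```

```text
[-0.7, 0, np.float64(-0.3), np.float64(7.5), np.float64(0.087), 0, 0],[-0.7, 0, np.float64(-1.3), np.float64(14.9), np.float64(0.175), 0, 0],[-0.7, 0, np.float64(-2.9), np.float64(22.3), np.float64(0.262), 0, 0],[-0.7, 0, np.float64(-5.2), np.float64(29.4), np.float64(0.349), 0, 0],[-0.7, 0, np.float64(-8.1), np.float64(36.3), np.float64(0.436), 0, 0],[-0.7, 0, np.float64(-11.5), np.float64(43.0), np.float64(0.524), 0, 0],[-0.7, 0, np.float64(-15.6), np.float64(49.3), np.float64(0.611), 0, 0],[-0.7, 0, np.float64(-20.1), np.float64(55.3), np.float64(0.698), 0, 0],[-0.7, 0, np.float64(-25.2), np.float64(60.8), np.float64(0.785), 0, 0],[-0.7, 0, np.float64(-30.7), np.float64(65.9), np.float64(0.873), 0, 0],[-0.7, 0, np.float64(-36.7), np.float64(70.4), np.float64(0.96), 0, 0],[-0.7, 0, np.float64(-43.0), np.float64(74.5), np.float64(1.047), 0, 0],[-0.7, 0, np.float64(-49.7), np.float64(77.9), np.float64(1.134), 0, 0],[-0.7, 0, np.float64(-56.6), np.float64(80.8), np.float64(1.222), 0, 0],[-0.7, 0, np.float64(-63.7), np.float64(83.1), np.float64(1.309), 0, 0],[-0.7, 0, np.float64(-71.1), np.float64(84.7), np.float64(1.396), 0, 0],[-0.7, 0, np.float64(-78.5), np.float64(85.7), np.float64(1.484), 0, 0],[-0.7, 0, np.float64(-86.0), np.float64(86.0), np.float64(1.571), 0, 0],
```

move_arm(commands=[-0.7,0,-0.3,7.5,0.087,0,0,-0.7,0,-1.3,14.9,0.175,0,0,-0.7,0,-2.9,22.3,0.262,0,0,-0.7,0,-5.2,29.4,0.349,0,0,-0.7,0,-8.1,36.3,0.436,0,0,-0.7,0,-11.5,43,0.524,0,0,-0.7,0,-15.6,49.3,0.611,0,0,-0.7,0,-20.1,55.3,0.698,0,0,-0.7,0,-25.2,60.8,0.785,0,0,-0.7,0,-30.7,65.9,0.873,0,0,-0.7,0,-36.7,70.4,0.96,0,0,-0.7,0,-43,74.5,1.047,0,0,-0.7,0,-49.7,77.9,1.134,0,0,-0.7,0,-56.6,80.8,1.222,0,0,-0.7,0,-63.7,83.1,1.309,0,0,-0.7,0,-71.1,84.7,1.396,0,0,-0.7,0,-78.5,85.7,1.484,0,0,-0.7,0,-86,86,1.571,0,0,-0.7,0,-86,86,1.571,0,0,-0.7,0,-86,86,1.571,0,0], grip_force=60)

```text
clock: 5.65
tool_pos: [599.2, -11.1, 58.0]
ee_rot: [-120.3, 89.8, -171.9]
force: [-7.0, -0.4, 6.5]
finger_gap: 22.6
```

```bash
python3 - <<'E'
from h import *
st(); p=bot.get_obs()['tool_pos'][:2]-CEN; print(np.degrees(np.arctan2(p[1],p[0])),np.hypot(*p))
E
```

```text
t 5.65 p [599.2 -11.1  58. ] jaw -51.59 tilt x [-0.004 -0.001 -1.   ] q [ -1.   26.9  -7.3  56.   -0.  140.6] F [-7.  -0.4  6.5] gap 22.6
38.96568859593749 83.56400537514101
```

The post is at 39.0° for a 38.4° goal, well inside the click. Release and lift.

move_arm(commands=[1,0,0,0,0,0,0,1,0,0,0,0,0,0,1,0,0,0,0,0,0,1,-30,0,0,0,0,0,1,-70,0,0,0,0,0,1,-90,0,0,0,0,0,1,-90,0,0,0,0,0])

```text
clock: 6.52
tool_pos: [600.6, -11.0, 149.5]
ee_rot: [-63.1, 90.0, -114.7]
force: [0.1, 0.7, -0.5]
finger_gap: 85.2
```

```bash
python3 - <<'E'
from h import *
st()
cv2.imwrite('pics/w2.png',bot.read_camera('wrist'))
im=bot.read_camera('scene');cv2.imwrite('pics/s2.png',im)
for k,z in(('grn',40),('red',21)):
    for c,a,b in blobs(im,*C[k],8)[0]:
        if 180<c[0]<330: print(k,c,a,toplane('scene',[c],z)[0].round(1))
row([453.3,344,80],95)
E
```

```text
t 6.525 p [600.6 -11.  149.5] jaw -51.59 tilt x [-0.    -0.001 -1.   ] q [ -1.   23.1   0.9  67.8  -0.  140.6] F [ 0.1  0.7 -0.5] gap 85.2
grn [254.4, 247.0] 31 [624.3   7.8  40. ]
red [297.5, 244.3] 54 [551.4  77.   21. ]
jaw 95 q6 32.19411112978029 rv [-2.559e+00 -5.000e-03 -1.000e-03]
sh [  67.7  106.4 -368.7]
```

View pics/s2.png

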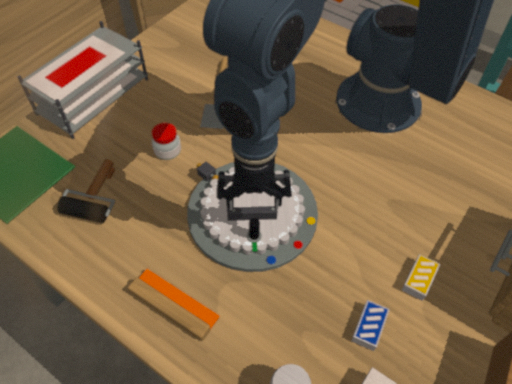

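View pics/w2.png

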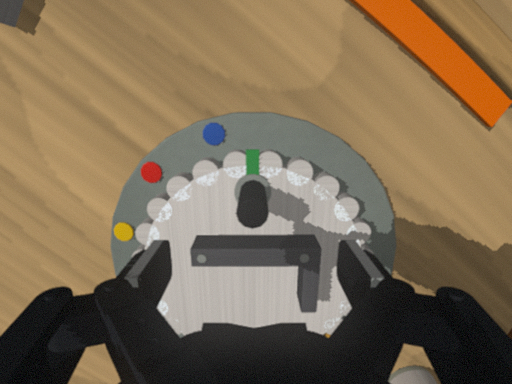

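The scene view shows the pointer at (254,247), which gives 38.4° — exactly three clicks past red (297,244). On to the yellow block.

move_arm(commands=[1,0,106.4,-368.7,-2.559,0,0,1,0,106.4,-368.7,-2.559,0,0,1,0,106.4,-368.7,-2.559,0,0,1,0,106.4,-368.7,-2.559,0,0,1,0,106.4,-368.7,-2.559,0,0,1,0,106.4,-368.7,-2.559,0,0,1,0,106.4,-368.7,-2.559,0,0,1,0,106.4,-368.7,-2.559,0,0,1,0,106.4,-368.7,-2.559,0,0,1,0,106.4,-368.7,-2.559,0,0,1,0,106.4,-368.7,-2.559,0,0,1,0,106.4,-368.7,-2.559,0,0,1,0,106.4,-368.7,-2.559,0,0,1,0,106.4,-368.7,-2.559,0,0,1,0,106.4,-368.7,-2.559,0,0,1,0,106.4,-368.7,-2.559,0,0])

```text
clock: 8.62
tool_pos: [453.3, 343.8, 146.9]
ee_rot: [99.0, 89.7, -166.1]
force: [-0.2, -0.7, 0.1]
finger_gap: 85.4
```

```bash
python3 - <<'E'
from h import *
st(); T=tcpT()
im=bot.read_camera('wrist');cv2.imwrite('pics/w3.png',im)
b,m=blobs(im,*C['yel'],200); print(b)
m=cv2.morphologyEx(m,cv2.MORPH_CLOSE,np.ones((15,15)))
n,l,s,c=cv2.connectedComponentsWithStats(m); i=1+np.argmax(s[1:,4])
pl=toplane('wrist',cv2.findNonZero((l==i).astype(np.uint8)).reshape(-1,2),28,T)[:,:2]
print(cv2.minAreaRect(pl.astype(np.float32)))
E
```

```text
t 8.625 p [453.3 343.8 146.9] jaw 94.87 tilt x [-0.005 -0.001 -1.   ] q [37.1 20.4 -3.8 66.1  0.1 32.2] F [-0.2 -0.7  0.1] gap 85.4
[([254.3, 185.5], 2527, [232, 144, 47, 85])]
((451.37725830078125, 343.3036804199219), (83.03079223632812, 42.91677474975586), 4.268599033355713)
```

View pics/w3.png

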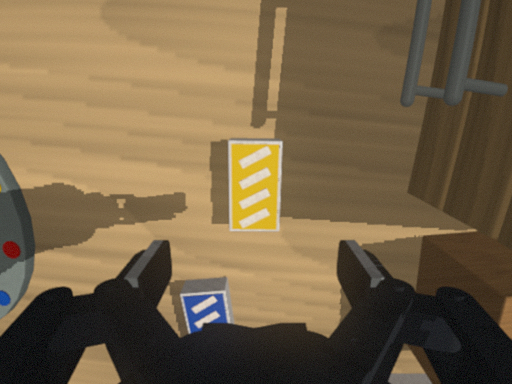

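The wrist view shows the yellow block centred at (254,185), square to the jaws; all three cameras agree within 2 mm. Descend and grip.

move_arm(commands=[1,50,0,0,0.01,0,0,1,100,0,0,0.01,0.005,0,1,130,0,0,0.01,0.005,0,1,143,0,0,0.01,0.005,0,1,143,0,0,0.01,0.005,0,-0.1,143,0,0,0.01,0.005,0,-0.1,143,0,0,0.01,0.005,0,-0.1,143,0,0,0.01,0.005,0,-0.1,143,0,0,0.01,0.005,0], grip_force=50)

```text
clock: 9.8
tool_pos: [453.4, 344.1, 5.6]
ee_rot: [148.8, 89.7, -116.9]
force: [-1.3, -1.2, 7.0]
finger_gap: 49.1
```

```bash
python3 - <<'E'
from h import *
st()
E
```

```text
t 9.8 p [453.4 344.1   5.6] jaw 94.32 tilt x [-0.002 -0.005 -1.   ] q [ 37.3  27.5 -15.4  47.3  -0.1  33. ] F [-1.3 -1.2  7. ] gap 49.1
```

move_arm(commands=[-0.1,-40,0,0,0,0,0,-0.1,-100,0,0,0,0,0,-0.1,-145,0,0,0,0,0,-0.1,-145,0,0,0,0,0])

```text
clock: 10.3
tool_pos: [455.5, 346.1, 154.8]
ee_rot: [-102.7, 89.8, -8.4]
force: [-0.1, 1.0, -4.1]
finger_gap: 49.0
```

```bash
python3 - <<'E'
from h import *
st()
row([508.1,-74.1,140],38.4)
E
```

```text
t 10.3 p [455.5 346.1 154.8] jaw 94.31 tilt x [ 0.003 -0.    -1.   ] q [37.3 20.1 -3.  66.8 -0.1 33. ] F [-0.1  1.  -4.1] gap 49.0
jaw 38.4 q6 43.30262499591837 rv [0.976 0.001 0.003]
sh [  15.2  -20.8 -423. ]
```

move_arm(commands=[-0.1,15,-20.8,-423,0.976,0,0,-0.1,15,-20.8,-423,0.976,0,0,-0.1,15,-20.8,-423,0.976,0,0,-0.1,15,-20.8,-423,0.976,0,0,-0.1,15,-20.8,-423,0.976,0,0,-0.1,15,-20.8,-423,0.976,0,0,-0.1,15,-20.8,-423,0.976,0,0,-0.1,15,-20.8,-423,0.976,0,0,-0.1,15,-20.8,-423,0.976,0,0,-0.1,15,-20.8,-423,0.976,0,0,-0.1,15,-20.8,-423,0.976,0,0,-0.1,15,-20.8,-423,0.976,0,0])

```text
clock: 11.8
tool_pos: [508.1, -73.4, 140.2]
ee_rot: [-46.2, 89.8, -7.7]
force: [-0.4, 0.5, -3.1]
finger_gap: 48.9
```

```bash
python3 - <<'E'
from h import *
st()
row([508.1,-74.1,47],38.4)
cv2.imwrite('pics/w4.png',bot.read_camera('wrist'))
E
```

```text
t 11.8 p [508.1 -73.4 140.2] jaw 38.46 tilt x [ 0.003 -0.    -1.   ] q [ -8.2  15.1 -12.6  62.1   0.   43.3] F [-0.4  0.5 -3.1] gap 48.9
jaw 38.4 q6 43.30262499591837 rv [0.001 0.002 0.003]
sh [93.2 -0.3 -0.7]
```

View pics/w4.png

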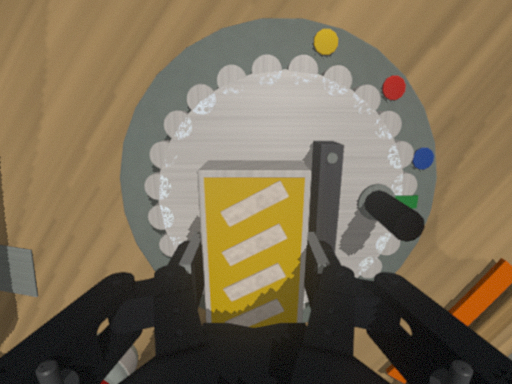

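The block (top centred near (255,250)) is held parallel to the fence (327,200). I'll lower it with 5 mm extra finger clearance from the fence.

move_arm(commands=[-0.1,20,-0.3,-5.7,0,0.002,0.003,-0.1,45,-0.3,-5.7,0,0.002,0.003,-0.1,70,-0.3,-5.7,0,0.002,0.003,-0.1,85,-0.3,-5.7,0,0.002,0.003,-0.1,93,-0.3,-5.7,0,0.002,0.003,-0.1,93,-0.3,-5.7,0,0.002,0.003])

```text
clock: 12.6
tool_pos: [504.2, -77.3, 47.1]
ee_rot: [74.5, 90.0, 112.9]
force: [0.4, -0.2, -3.4]
finger_gap: 48.6
```

```bash
python3 - <<'E'
from h import *
st()
E
```

```text
t 12.6 p [504.2 -77.3  47.1] jaw 38.46 tilt x [-0.     0.001 -1.   ] q [ -8.7  19.9 -21.1  49.1   0.   42.8] F [ 0.4 -0.2 -3.4] gap 48.6
```

move_arm(commands=[-0.1,1.5,0,0,0,0,0,-0.1,1.5,0,0,0,0,0,0.4,1.5,0,0,0,0,0,0.4,1.5,0,0,0,0,0,0.4,1.5,0,0,0,0,0,0.4,-20,0,0,0,0,0,0.4,-60,0,0,0,0,0,0.4,-90,0,0,0,0,0,0.4,-90,0,0,0,0,0])

```text
clock: 13.72
tool_pos: [505.7, -77.6, 139.4]
ee_rot: [-38.7, 89.8, -0.2]
force: [-0.4, -0.6, -0.1]
finger_gap: 59.4
```

```bash
cat > meas.py <<'E'
from h import *
def measure(tag):
    for n in('top','scene'):
        im=bot.read_camera(n); cv2.imwrite(f'pics/{n}_{tag}.png',im)
        g,_=blobs(im,*C['grn'],8); r=(200,320) if n=='top' else (180,330)
        for c,a,b in g:
            if r[0]<c[0]<r[1]: p=toplane(n,[c],40)[0][:2]-CEN; print(n,'ptr',np.degrees(np.arctan2(p[1],p[0])).round(2),a)
        _,m=blobs(im,*C['yel']); m[:,:r[0]]=0;m[:,r[1]:]=0
        m=cv2.morphologyEx(m,cv2.MORPH_CLOSE,np.ones((5,5)))
        k,l,s,c=cv2.connectedComponentsWithStats(m); i=1+np.argmax(s[1:,4])
        pl=toplane(n,cv2.findNonZero((l==i).astype(np.uint8)).reshape(-1,2),68)[:,:2]
        rc=cv2.minAreaRect(pl.astype(np.float32)); d=np.array(rc[0])-CEN; t=np.radians(-51.6)
        print(n,'block bed xy',(d@[np.cos(t),np.sin(t)]).round(1),(d@[-np.sin(t),np.cos(t)]).round(1),rc)
E
python3 - <<'E'
from meas import *
st(); measure('p5'); cv2.imwrite('pics/w5.png',bot.read_camera('wrist'))
E
```

```text
t 13.725 p [505.7 -77.6 139.4] jaw 38.45 tilt x [ 0.004 -0.    -1.   ] q [ -8.7  15.  -12.9  61.9   0.   42.8] F [-0.4 -0.6 -0.1] gap 59.4
top ptr 38.96 35
top block bed xy -136.8 30.1 ((472.7955322265625, 62.2888298034668), (18.496902465820312, 16.174842834472656), 1.9660065174102783)
scene ptr 38.37 31
scene block bed xy -6.8 -30.8 ((505.8790588378906, -77.41578674316406), (40.903507232666016, 81.0137939453125), 36.5611572265625)
```

View pics/w5.png

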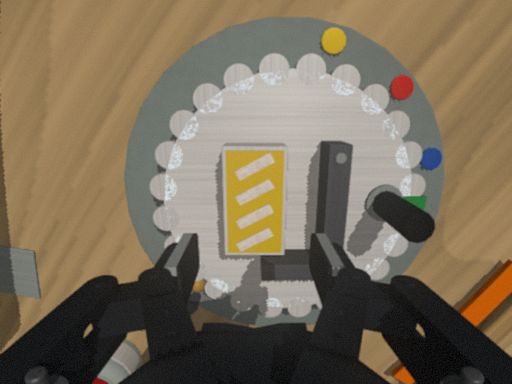

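View pics/scene_p5.png

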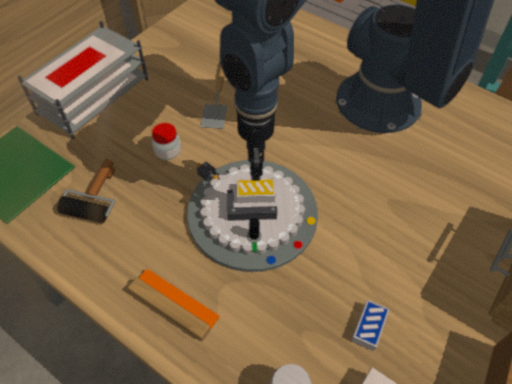

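The block sits at bed (-7, -31), flat and parallel; the pointer is still at 38.4°. The top view is occluded by the arm, so ignore its numbers. Next I go behind the long side with the jaw along the fence.

```bash
python3 - <<'E'
from h import *
row([463.2,-110.9,130],-51.6)
E
```

```text
jaw -51.6 q6 128.13561577145487 rv [ 1.572e+00 -1.000e-03 -1.000e-03]
jaw 128.4 q6 -51.864384228545134 rv [-1.57e+00  1.00e-03 -1.00e-03]
sh [  6.4  -1.1 -52.6]
```

move_arm(commands=[0,6,-1.1,-52.6,1.572,0,0,0,6,-1.1,-52.6,1.572,0,0,0,6,-1.1,-52.6,1.572,0,0,0,6,-1.1,-52.6,1.572,0,0,0,6,-1.1,-52.6,1.572,0,0,0,6,-1.1,-52.6,1.572,0,0,0,6,-1.1,-52.6,1.572,0,0,0,6,-1.1,-52.6,1.572,0,0,0,6,-1.1,-52.6,1.572,0,0,0,6,-1.1,-52.6,1.572,0,0,0,40,-1.1,-52.6,1.572,0,0,0,75,-1.1,-52.6,1.572,0,0,0,91,-1.1,-52.6,1.572,0,0,0,91,-1.1,-52.6,1.572,0,0])

```text
clock: 15.62
tool_pos: [461.7, -110.5, 44.0]
ee_rot: [-147.5, 89.7, 161.0]
force: [-0.6, -0.2, -0.3]
finger_gap: 42.7
```

```bash
cat >> h.py <<'E'
def bed():
    p=bot.get_obs()['tool_pos'][:2]-CEN; F=bot.get_obs()['force'][:2]; t=np.radians(-51.6); A=np.array([[np.cos(t),np.sin(t)],[-np.sin(t),np.cos(t)]])
    print('tool bed',(A@p).round(1),'F bed',(A@F).round(1))
E
python3 - <<'E'
from h import *
st();bed(); cv2.imwrite('pics/w6.png',bot.read_camera('wrist'))
E
```

```text
t 15.625 p [ 461.7 -110.5   44. ] jaw -51.53 tilt x [-0.005  0.002 -1.   ] q [-13.5  17.3 -25.7  47.3   0.  128.1] F [-0.6 -0.2 -0.3] gap 42.7
tool bed [ -8.3 -85.9] F bed [-0.2 -0.6]
```

View pics/w6.png

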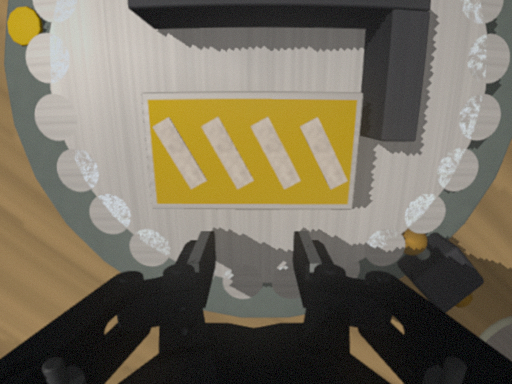

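The picture shows the block (255,150) square between the two fingers (200/305, 255) and the fence above, with the end stop at right. Push towards the fence.

move_arm(commands=[0,0,7,0,0,0,0,0,0,14,0,0,0,0,0,0,20,0,0,0,0,0,0,25,0,0,0,0,0,0,30,0,0,0,0,0,0,35,0,0,0,0,0,0,40,0,0,0,0,0,0,44,0,0,0,0,0,0,44,0,0,0,0])

```text
clock: 16.8
tool_pos: [497.0, -83.2, 45.1]
ee_rot: [-139.4, 89.8, 169.0]
force: [-3.0, -2.6, 2.7]
finger_gap: 42.9
```

```bash
python3 - <<'E'
from h import *
st();bed(); cv2.imwrite('pics/w7.png',bot.read_camera('wrist'))
E
```

```text
t 16.8 p [497.  -83.2  45.1] jaw -51.53 tilt x [-0.003  0.001 -1.   ] q [ -9.5  19.6 -21.9  48.7   0.  132. ] F [-3.  -2.6  2.7] gap 42.9
tool bed [ -7.7 -41.4] F bed [ 0.2 -3.9]
```

View pics/w7.png

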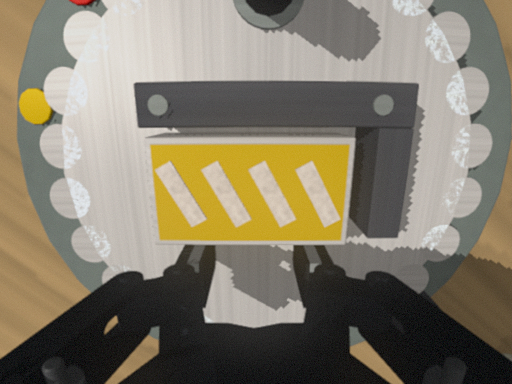

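The block is nearly at the fence (small gap at row ~133) and slides with about 4 N. Continue in 1 mm rows.

move_arm(commands=[0,0,1.5,0,0,0,0,0,0,2.5,0,0,0,0,0,0,3.5,0,0,0,0,0,0,4.2,0,0,0,0,0,0,4.2,0,0,0,0])

```text
clock: 17.48
tool_pos: [500.1, -80.8, 45.0]
ee_rot: [-137.7, 89.8, 170.8]
force: [-4.4, -3.5, 4.3]
finger_gap: 42.8
```

```bash
python3 - <<'E'
from h import *
bed()
E
```

```text
tool bed [ -7.8 -37.4] F bed [ 0.  -5.6]
```

move_arm(commands=[0,0,0.7,0,0,0,0,0,0,1.4,0,0,0,0,0,0,1.4,0,0,0,0])

```text
clock: 17.85
tool_pos: [500.0, -80.7, 45.0]
ee_rot: [-114.7, 89.7, -166.3]
force: [-7.9, -7.7, 7.7]
finger_gap: 42.1
```

```bash
python3 - <<'E'
from h import *
bed()
E
```

```text
tool bed [ -7.8 -37.4] F bed [  1.1 -11. ]
```

The force rises to 11 N with no further motion, so the block is home on the fence. Retreat, rise, and go round to the open -x end.

move_arm(commands=[0,0,-10,0,0,0,0,0,0,-20,0,0,0,0,-1,-40,-20,0,0,0,0,-1,-75,-20,0,0,0,0,-1,-75,-20,0,0,0,0], grip_force=20)

```text
clock: 18.48
tool_pos: [486.4, -93.5, 122.5]
ee_rot: [-42.3, 89.9, -93.9]
force: [-0.0, -0.1, 0.1]
finger_gap: -0.2
```

```bash
python3 - <<'E'
from h import *
st();bed();row([479.8,1.8,120],38.4)
cv2.imwrite('pics/w8.png',bot.read_camera('wrist'))
E
```

```text
t 18.475 p [486.4 -93.5 122.5] jaw -51.58 tilt x [-0.    -0.002 -1.   ] q [-1.080e+01  1.440e+01 -1.640e+01  5.920e+01 -1.000e-01  1.308e+02] F [-0.  -0.1  0.1] gap -0.2
tool bed [ -6.2 -56. ] F bed [ 0.1 -0.1]
jaw 38.4 q6 51.81494772674319 rv [-1.57   0.     0.002]
sh [  2.4  54.  -78.8]
```

View pics/w8.png

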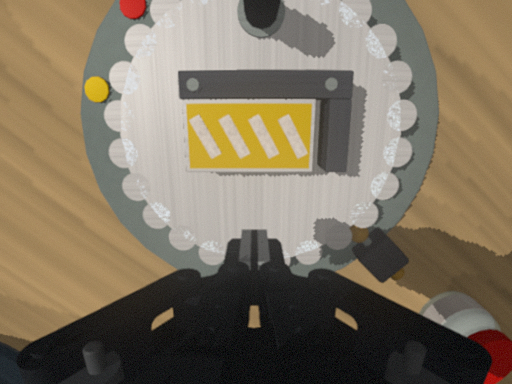

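The block (250,135) is flush to the fence, with a gap to the stop at x≈318.

move_arm(commands=[-1,2,54,-78.8,-1.57,0,0,-1,2,54,-78.8,-1.57,0,0,-1,2,54,-78.8,-1.57,0,0,-1,2,54,-78.8,-1.57,0,0,-1,2,54,-78.8,-1.57,0,0,-1,2,54,-78.8,-1.57,0,0,-1,2,54,-78.8,-1.57,0,0,-1,2,54,-78.8,-1.57,0,0,-1,2,54,-78.8,-1.57,0,0,-1,2,54,-78.8,-1.57,0,0,-1,40,54,-78.8,-1.57,0,0,-1,70,54,-78.8,-1.57,0,0,-1,76,54,-78.8,-1.57,0,0,-1,76,54,-78.8,-1.57,0,0])

```text
clock: 20.27
tool_pos: [478.5, 1.9, 44.9]
ee_rot: [163.9, 89.8, -157.8]
force: [-0.3, -0.3, -1.0]
finger_gap: 0.1
```

```bash
python3 - <<'E'
from h import *
st();bed()
cv2.imwrite('pics/w9.png',bot.read_camera('wrist'))
E
```

```text
t 20.275 p [478.5   1.9  44.9] jaw 38.33 tilt x [-0.003 -0.001 -1.   ] q [  0.3  17.5 -25.3  47.4  -0.1  51.9] F [-0.3 -0.3 -1. ] gap 0.1
tool bed [-85.9  -3. ] F bed [ 0.  -0.4]
```

View pics/w9.png

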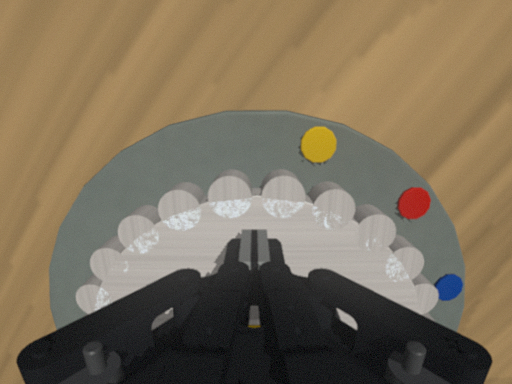

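The fingers are behind the block's open end. Push along -tool y towards the stop.

move_arm(commands=[-1,0,-6,0,0,0,0,-1,0,-12,0,0,0,0,-1,0,-17,0,0,0,0,-1,0,-21,0,0,0,0,-1,0,-24,0,0,0,0,-1,0,-26,0,0,0,0,-1,0,-26,0,0,0,0])

```text
clock: 21.2
tool_pos: [494.7, -18.1, 45.6]
ee_rot: [144.4, 89.8, -177.3]
force: [-4.1, 3.6, 4.3]
finger_gap: -0.1
```

```bash
python3 - <<'E'
from h import *
bed()
E
```

```text
tool bed [-60.2  -2.7] F bed [-5.4 -1. ]
```

move_arm(commands=[-1,0,-1,0,0,0,0,-1,0,-2,0,0,0,0,-1,0,-3,0,0,0,0,-1,0,-3,0,0,0,0])

```text
clock: 21.7
tool_pos: [496.0, -20.1, 45.5]
ee_rot: [128.7, 89.8, 167.0]
force: [-3.9, 3.3, 4.4]
finger_gap: 0.3
```

```bash
python3 - <<'E'
from h import *
bed()
E
```

```text
tool bed [-57.8  -2.9] F bed [-5. -1.]
```

move_arm(commands=[-1,0,-1.2,0,0,0,0,-1,0,-2.2,0,0,0,0,-1,0,-2.2,0,0,0,0])

```text
clock: 22.08
tool_pos: [496.5, -20.8, 45.6]
ee_rot: [111.4, 89.6, 149.8]
force: [-4.6, 7.7, 6.1]
finger_gap: -0.0
```

```bash
python3 - <<'E'
from h import *
bed()
E
```

```text
tool bed [-57.  -3.] F bed [-8.9  1.2]
```

move_arm(commands=[-1,0,-1,0,0,0,0,-1,0,-1.8,0,0,0,0,-1,0,-1.8,0,0,0,0])

```text
clock: 22.45
tool_pos: [496.4, -20.8, 45.6]
ee_rot: [101.0, 89.4, 139.5]
force: [-5.4, 9.4, 7.1]
finger_gap: -0.2
```

```bash
python3 - <<'E'
from h import *
bed()
E
```

```text
tool bed [-57.  -3.] F bed [-10.7   1.6]
```

It's firm against the stop: no motion, 11 N. Retreat and look.

move_arm(commands=[-1,0,10,0,0,0,0,-1,0,25,0,0,0,0,-1,-40,30,0,0,0,0,-1,-90,30,0,0,0,0,-1,-100,20,-40,0,0,0,-1,-100,20,-60,0,0,0,-1,-100,20,-60,0,0,0])

```text
clock: 23.32
tool_pos: [436.2, -43.3, 145.4]
ee_rot: [103.5, 89.4, 141.9]
force: [0.0, 0.2, -0.6]
finger_gap: -0.1
```

```bash
python3 - <<'E'
from meas import *
st();bed();measure('p10')
T=tcpT(); cv2.imwrite('pics/w10.png',bot.read_camera('wrist'))
im=cv2.imread('pics/scene_p10.png'); cv2.imwrite('pics/s10z.png',cv2.resize(im[150:280,170:340],None,fx=4.5,fy=4.5,interpolation=cv2.INTER_CUBIC))
E
```

```text
t 23.325 p [436.2 -43.3 145.4] jaw 38.38 tilt x [-0.008  0.006 -1.   ] q [ -5.9   8.4 -20.6  61.5   0.3  45.7] F [ 0.   0.2 -0.6] gap -0.1
tool bed [-76.7 -64.2] F bed [-0.2  0.2]
top ptr 38.96 35
top block bed xy -140.7 34.4 ((473.7637023925781, 68.0932846069336), (16.15727424621582, 4.623548984527588), 2.043140172958374)
scene ptr 38.37 31
scene block bed xy 1.4 -0.8 ((534.43310546875, -65.22859191894531), (42.52406692504883, 79.81279754638672), 36.535953521728516)
```

View pics/w10.png

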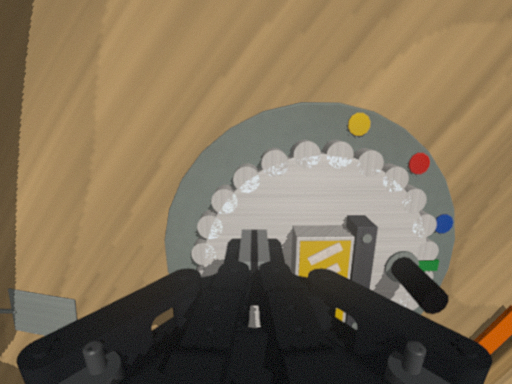

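View pics/s10z.png

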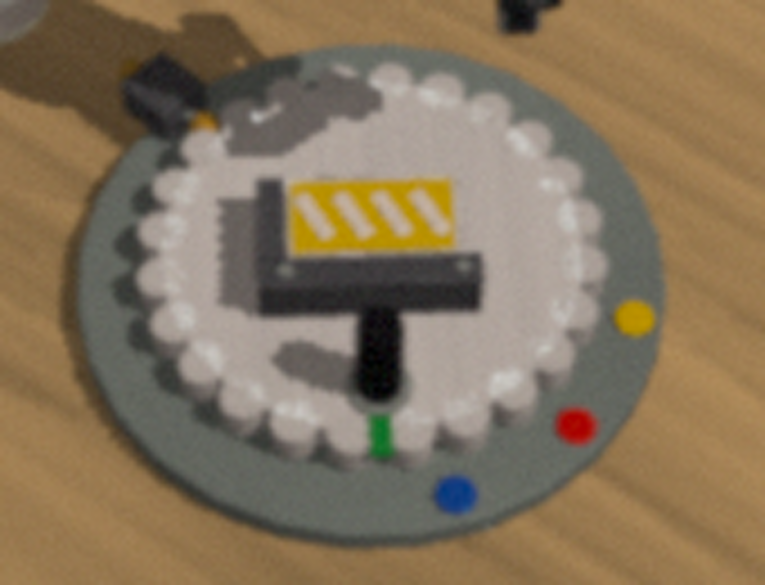

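The zoomed scene shows the block tight in the corner, with the pointer on its click (38.4°). I'll look closer from the -y side and repeat a light push on the fence.

```bash
python3 - <<'E'
from h import *
t=np.radians(-51.6); p=CEN+0*np.array([np.cos(t),np.sin(t)])-58*np.array([-np.sin(t),np.cos(t)])
print(p);row([*p,122],-51.6)
E
```

```text
[488.74577948 -99.62657126]
jaw -51.6 q6 130.07859986155145 rv [ 1.572 -0.01  -0.006]
jaw 128.4 q6 -49.92140013844855 rv [-1.57   0.006 -0.01 ]
sh [ 22.6 -76.5   4.5]
```

move_arm(commands=[0,22,-76.5,4.5,1.572,-0.01,-0.006,0,22,-76.5,4.5,1.572,-0.01,-0.006,0,22,-76.5,4.5,1.572,-0.01,-0.006,0,22,-76.5,4.5,1.572,-0.01,-0.006,0,22,-76.5,4.5,1.572,-0.01,-0.006,0,22,-76.5,4.5,1.572,-0.01,-0.006,0,22,-76.5,4.5,1.572,-0.01,-0.006,0,22,-76.5,4.5,1.572,-0.01,-0.006,0,22,-76.5,4.5,1.572,-0.01,-0.006,0,22,-76.5,4.5,1.572,-0.01,-0.006,0,22,-76.5,4.5,1.572,-0.01,-0.006])

```text
clock: 24.85
tool_pos: [489.0, -99.3, 122.2]
ee_rot: [153.6, 90.0, 102.1]
force: [-0.0, 0.3, 0.5]
finger_gap: 42.7
```

```bash
python3 - <<'E'
from h import *
st();bed();T=tcpT(); im=bot.read_camera('wrist')
cv2.imwrite('pics/w11.png',im); cv2.imwrite('pics/w11z.png',cv2.resize(im[40:200,150:380],None,fx=3.4,fy=3.4,interpolation=cv2.INTER_CUBIC))
E
```

```text
t 24.85 p [489.  -99.3 122.2] jaw -51.47 tilt x [-0.  0. -1.] q [-11.5  14.7 -16.   59.3   0.  130. ] F [-0.   0.3  0.5] gap 42.7
tool bed [ -0.1 -57.6] F bed [-0.3  0.2]
```

View pics/w11z.png

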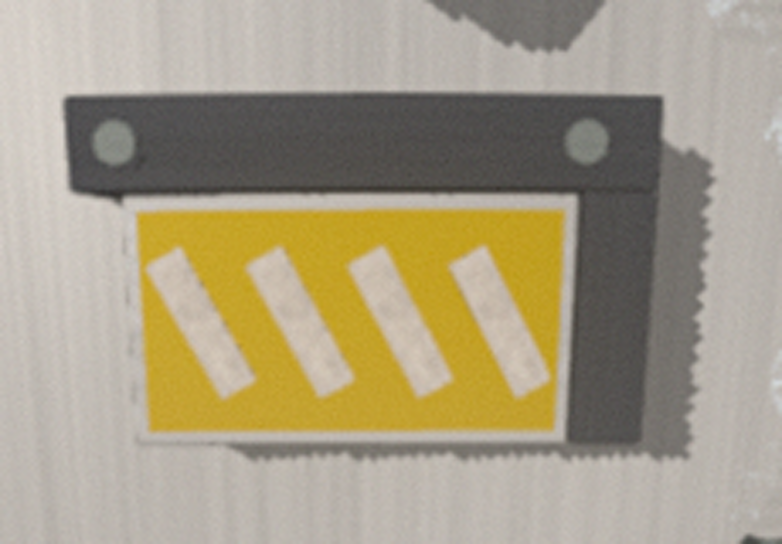

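The close view shows the block touching the stop and the fence, perhaps 0.5° open at its left end. A light final push will seat it.

move_arm(commands=[0,40,0,0,0,0,0,0,70,0,0,0,0,0,0,77,0,0,0,0,0,0,77,0,0,0,0,0,0,77,7,0,0,0,0,0,77,13,0,0,0,0,0,77,17,0,0,0,0,0,77,19,0,0,0,0,0,77,20.5,0,0,0,0,0,77,20.5,0,0,0,0])

```text
clock: 26.15
tool_pos: [504.5, -86.8, 45.3]
ee_rot: [-122.3, 90.0, -173.8]
force: [-2.3, -2.1, 3.1]
finger_gap: 42.7
```

```bash
python3 - <<'E'
from h import *
st();bed()
E
```

```text
t 26.15 p [504.5 -86.8  45.3] jaw -51.51 tilt x [-0.001 -0.    -1.   ] q [ -9.8  20.2 -20.9  49.   -0.  131.8] F [-2.3 -2.1  3.1] gap 42.7
tool bed [ -0.3 -37.6] F bed [ 0.2 -3.1]
```

move_arm(commands=[0,0,1,0,0,0,0,0,0,2,0,0,0,0,0,0,2.4,0,0,0,0,0,0,2.4,0,0,0,0])

```text
clock: 26.65
tool_pos: [504.7, -86.5, 45.3]
ee_rot: [-92.4, 89.7, -144.0]
force: [-8.7, -8.1, 7.4]
finger_gap: 42.9
```

```bash
python3 - <<'E'
from h import *
bed()
E
```

```text
tool bed [ -0.4 -37.4] F bed [  1.  -11.8]
```

move_arm(commands=[0,0,-8,0,0,0,0,0,0,-20,0,0,0,0,0,-40,-20,0,0,0,0,0,-77,-20,0,0,0,0,0,-77,-20,0,0,0,0])

```text
clock: 27.28
tool_pos: [490.8, -99.3, 124.9]
ee_rot: [-10.2, 89.8, -61.8]
force: [-0.0, -0.4, -0.2]
finger_gap: 42.5
```

```bash
python3 - <<'E'
from meas import *
st();bed(); im=bot.read_camera('wrist')
cv2.imwrite('pics/w12z.png',cv2.resize(im[40:200,150:380],None,fx=3.4,fy=3.4,interpolation=cv2.INTER_CUBIC))
measure('p12')
im=cv2.imread('pics/scene_p12.png')
for k in('blu','red'):
    for c,a,b in blobs(im,*C[k],100)[0]: print(k,c)
E
```

```text
t 27.275 p [490.8 -99.3 124.9] jaw -51.58 tilt x [ 0.002 -0.003 -1.   ] q [-11.3  14.7 -15.6  59.6  -0.2 130.2] F [-0.  -0.4 -0.2] gap 42.5
tool bed [  1.  -56.2] F bed [ 0.3 -0.2]
top ptr 38.96 35
top block bed xy -35.3 11.7 ((521.437255859375, -28.6190185546875), (32.56671142578125, 16.183115005493164), 1.3914172649383545)
scene ptr 38.37 31
scene block bed xy 0.6 -0.8 ((533.9718017578125, -64.59939575195312), (42.53186798095703, 81.26802825927734), 36.536109924316406)
blu [371.3, 323.3]
red [75.0, 66.6]
red [167.2, 128.7]
```

View pics/w12z.png

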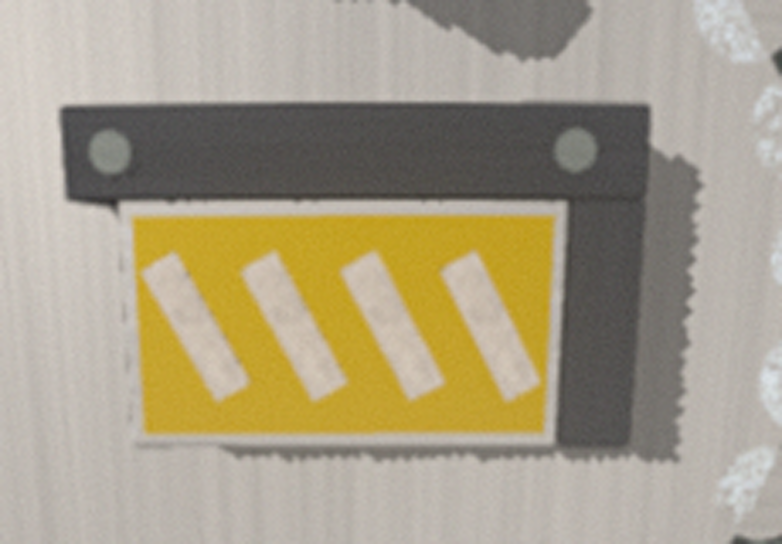

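The block is flush with the fence and the stop. The jar's cap centroid shifted 3–4 px in the scene view, so I'll check whether that's shadow or motion.

```bash
python3 - <<'E'
from h import *
a=[cv2.resize(cv2.imread(f'pics/{n}.png')[90:190,110:230],None,fx=3,fy=3) for n in('scene0','scene_p12')]
cv2.imwrite('pics/jar.png',np.hstack(a))
for n in('top0','top_p12'): print([b for b in blobs(cv2.imread(f'pics/{n}.png'),*C['red'],100)[0]])
E
```

```text
[([401.5, 213.2], 534, [389, 201, 26, 26])]
[([401.6, 218.9], 281, [388, 213, 27, 14])]
```

View pics/jar.png

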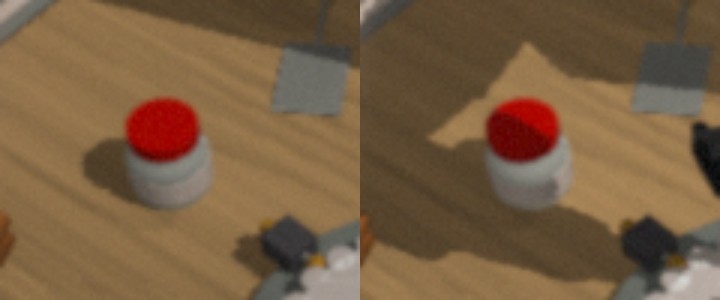

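Side by side, the jar is in the same place; only the arm's shadow falls on its cap. The arm touches nothing, so I'm handing in.

```bash
python3 -c "
from h import *
st(); print(bot.hand_in())"
```

```text
t 27.425 p [488.6 -98.8 121.6] jaw -51.58 tilt x [-0.004 -0.002 -1.   ] q [-11.3  14.9 -15.9  59.5  -0.2 130.3] F [-0.2  0.1 -0.2] gap 42.5
the job is handed in; nothing more can be done
None
```

I turned the bed 90° clockwise by its handle and let it settle into its click. I then laid the yellow block on the bed and pushed it home against the fence, then the end stop, then lightly against the fence again. The job was handed in at 27.4 s, and no verdict came back.

**Last checks:**
- **Bed:** in the scene view the pointer is at 38.4°, which is 45.0° clockwise past the red dot at 83.4°. The top view gave 39.0°, still well inside the tolerance.
- **Block position:** the scene view puts its centre at bed (+0.6, -0.8) mm with about 2 mm camera error. The wrist close-up shows no visible gap at the fence or the stop. At the end of each push the force rose to about 11 N with no further motion.
- **Other objects:** the blue block has not moved. The jar's cap showed a 3–4 px shift, but the side-by-side pictures show it is only the arm's shadow.

**Failed or disagreed:** the top view could not measure the block because the arm was in the way. After the push to the stop the block looked about 0.5° open at one end, so I added the last fence push.

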